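# Lock the closing collar of the chain-oil pot

## Robot

A 7-joint arm with a two-finger parallel gripper is mounted at the origin on the work surface. World frame = base frame: x ahead of the robot, y to its left, z up, the work surface at z = 0. Lengths are in m, angles in rad, forces in N, time in s.
With the tool pointing down it reaches from about 0.425 to 0.925 m from the base axis. Payload 6.8 kg.
Tool frame: the origin (TCP) lies on the centre line of the jaws, within the pads' length; the fingertips stand 17 mm ahead of it and the grasp point (between the pads) lies 2 mm behind it (nose_length is the distance from the TCP to the fingertips, in m); z points along the fingers, x is the direction in which the jaws open and shut, and the axes are right-handed (so a half turn about z gives the same grasp; the last joint's range is limited). The gripper opens to 85 mm and grips with 20 to 120 N. Pads are 22 mm wide; open, the fingers measure 114 mm over their backs; the gripper's body (76 mm by 85 mm) begins 54 mm behind the grasp point. The pads swing forward as they close: fully open they stand 13 mm farther back than shut.
Start: joints at [1.032, 0.477, 0.022, 1.555, -0.011, 1.109, -0.083], TCP at [0.282, -0.613, 0.248] pointing down, gripper open.
Joint ranges: [-2.96, 2.96], [-0.34, 2.1], [-1.41, 1.46], [0.24, 2.44], [-1.37, 4.51], [0.17, 1.92], [-2.96, 2.96]. Speed limits (rad/s): [2.39, 2.39, 3.14, 3.14, 3.14, 3.14, 3.14].

## Interface

Orientations are given as a unit quaternion [w, x, y, z].
In Python, from station import * gives the robot as it stands.
- The arm moves only by the tool send_rows, never from a script. Its argument "commands" is a list of rows, each an object with "translation": the shift along the tool's x, y, z in m, a list of three; "rot": the turn, a rotation vector about the tool's x, y, z in degrees, a list of three; "grip": the finger opening in m, from 0 to 0.0854. In form: [{"translation": [tx, ty, tz], "rot": [rx, ry, rz], "grip": grip}, ...]. A call has exactly 5 rows; each row shifts and turns the commanded pose from where the row before left it, along the tool's axes as they then stand; what a row does not reach is not made up. A row lasts 1/12 s, in which the tool goes at most 41.7 mm and 7.16 degrees, less where a joint would pass 70% of its speed; a pose out of reach is approached as far as the arm can. A call with a gripper value outside its range is refused whole. The fingers move at their own pace and stop on an object; "force" is the grip in N (left out, the last holds). Time passes only in rows, so rows that do not move let the fingers close, or fill a call up. It gives the time, the measured TCP pose, the force and the opening at its end, in the units of the state.
- get_obs(): the state, without advancing time (a new reading comes with each control period).
- read_camera(name): name is "scene" or "top" or "wrist"; returns a dict with "pixels" (400x640x3 uint8, red, green, blue), "depth" (400x640 float32, m along the optical axis (not along the pixel's ray), 0 where there is no reading), "mtx" (3x3 intrinsics, pixels), "extrinsics" (4x4, takes a point from camera to world coordinates). Camera axes: x right, y up, looking along -z (the intrinsics and any distortion apply to the point x, -y, -z); pixel columns grow to the right and rows downward; lengths in m; the calibration is good to about 2 mm. A picture is of the moment at which its call begins.
- hand_in(): hands the job in, once; it reports no verdict.
The state is a dict: "t": time; "q": joint angles; "joint_vel": joint speeds; "joint_torque": joint torques, N m; "eef_pos": TCP position; "tool_rot": TCP orientation; "contact_force": force on the tool from outside, world axes, zero at the start; "torque": the same for the moment, N m; "gripper_width": opening from 0.0 (shut) to 1.0 (fully open).
Only numpy, scipy, OpenCV 4.12 (cv2) and the standard library are available. Lean on these libraries where they do the work, as an engineer would, in place of code of your own. Each camera call takes 0.05 s, during which the arm holds its last target.

## Task

On the workshop bench stand two chain-oil pots. Turn the orange closing collar of the blue pot clockwise until the white line on its tab points at the green locked mark on the pot's rim, then let go; the collar can turn on past the mark, so stop at it. Leave the grey pot with the black collar as it is: its collar must stay where it stands.

Things in the scene. Friction and masses are not known exactly. Their poses are not given: they have to be found in the camera images.
- orange_collar (a joint): hinge (vertical) of the orange closing collar on the blue pot, rad. 0: tab points at the green locked mark; negative: that far still to turn clockwise seen from above. Grows clockwise, from -1.6 (stop, near the white open mark) to 0.7 (stop, 40 degrees past the mark). Starts at -1.3 to -0.8. Friction of about 0.15 N m (4 N at the tab) holds it where it is left; no spring
- orange_hub (a point): point on the orange collar's vertical axis, 102 mm above the bench, fixed to the bolted-down blue pot (rim 146 mm across, 84 mm high). Its x axis points at the green locked mark (9 mm wide, on the rim, 55 to 72 mm from the axis), z up; a white open mark lies 90 degrees anticlockwise. Collar: ring of 110 mm outside diameter, top 99 mm above the bench; the lid inside reaches 101 mm
- orange_grip (a point): place to grip or push on the orange collar's upright tab, turning with the collar: 39 mm from its axis, 128 mm above the bench. The tab is a plate 10 mm thick (the way it moves), 30 mm long along the radius (24 to 54 mm from the axis), top 145 mm above the bench, with a white pointer line on its top and outer edge. x axis outward along the radius, y across the thickness, z up
- black_grip (a point): the same point on the tab of the black collar of the grey pot, a pot of the same shape and size beside the blue one, its axis 280 to 460 mm from the other's. Its collar turns just as easily and must not be turned
Mind the look-alikes: they are no part of the job. Leave any pink or turquoise look-alike of the part that bears orange_collar alone.

How it is judged:
By the outcome, as a careful person would: the job done as asked, in the order asked, and still so for the second after the job is handed in, with the robot touching nothing.
It also fails if it takes over 32 s, if anything falls off the work surface, if the arm or the gripper's body presses on something with over 40 N, if the wrist force passes 120 N, or if a joint passes its speed limit or range.

## Working session

There is one attempt and no reset: what is moved stays moved. The work goes in short steps, Python scripts to look and compute and a tool call to move; the robot and the scene stay as the last step left them, time stands still between calls to the robot, and variables do not carry over. Pictures are saved under pics/ and viewed, and the job is handed in when it is done.

Besides the shell and the picture viewer there is one more tool, called after ">>>" in YAML: its name, and indented under it one key for each argument. send_rows: Moves the arm, as the interface text tells. Its arguments: {"type":"object","properties":{"commands":{"type":"array","items":{"type":"object","properties":{"translation":{"type":"array","items":{"type":"number"}},"rot":{"type":"array","items":{"type":"number"}},"grip":{"type":"number"}}}},"force":{"type":"number"}},"required":["commands"]}

```bash
mkdir -p pics; ls
python3 - <<'E'
from station import *
import cv2
o=get_obs(); print(o)
for n in ("scene","top"):
    c=read_camera(n); cv2.imwrite(f"pics/{n}0.png",c["pixels"][:,:,::-1]); print(n,c["mtx"],c["extrinsics"])
E
```

```text
pics
{'t': 0.0, 'q': array([ 1.03188456,  0.47778793,  0.02234556,  1.55645952, -0.01151665,
        1.1092895 , -0.08307701]), 'joint_vel': array([ 1.27780977e-03, -1.12990115e-03, -8.55362727e-04,  2.91596857e-04,
       -9.96685677e-04, -2.00618054e-03, -9.44438408e-06]), 'joint_torque': array([-7.40963460e-04, -5.96448898e+01,  1.60732336e+00, -2.81195551e+01,
        1.23590036e-02,  9.44252126e-03, -1.81846858e-06]), 'eef_pos': array([ 0.28164014, -0.61281699,  0.24733055]), 'tool_rot': array([-4.37324881e-04,  8.41913402e-01, -5.39611897e-01, -7.95856026e-04]), 'contact_force': array([-0.39759461,  0.13557569,  0.48188535]), 'torque': array([0.01512032, 0.00214795, 0.04145715]), 'gripper_width': 0.9990358256615524}
scene [[372.64862876   0.         316.466947  ]
 [  0.         372.64862876 200.39260557]
 [  0.           0.           1.        ]] [[ 0.66042069 -0.57436202  0.48368665  0.95051771]
 [ 0.7508507   0.49806693 -0.43376556 -0.41997037]
 [ 0.00823014  0.64964421  0.76019383  0.73127318]
 [ 0.          0.          0.          1.        ]]
top [[382.59209386   0.         315.31862913]
 [  0.         382.59209386 197.5994802 ]
 [  0.           0.           1.        ]] [[ 0.0211116   0.99913724 -0.0357641   0.49714385]
 [-0.99961182  0.02044413 -0.01892723 -0.08896286]
 [-0.01817974  0.0361498   0.99918101  1.06552442]
 [ 0.          0.          0.          1.        ]]
```

View pics/top0.png

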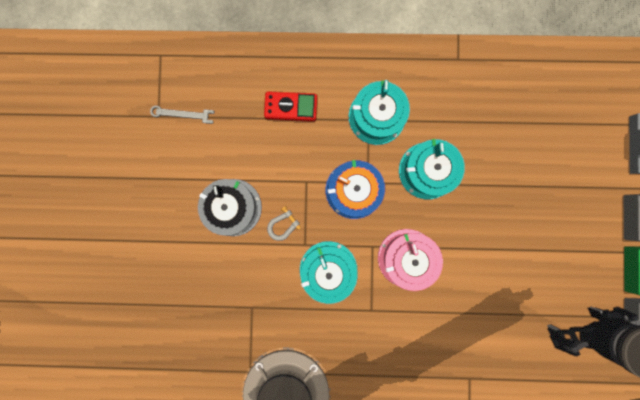

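View pics/scene0.png

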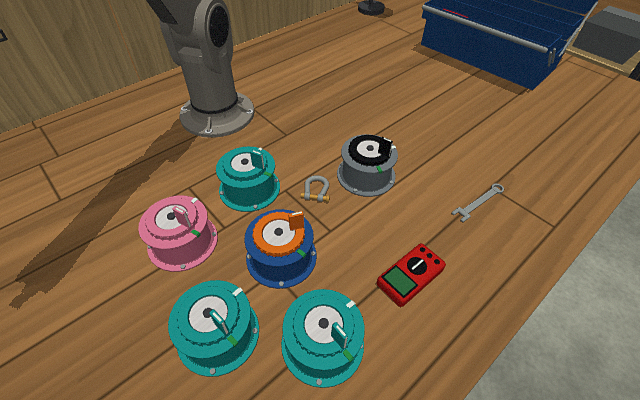

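The top view shows the blue pot at about (356,189), with its orange tab towards (342,183), the green mark near (353,163) and the white mark near (333,190). The grey pot is at (226,207). Next I'll measure.

```bash
cat > h.py <<'E'
from station import *
import cv2, numpy as np
def ray(c,uv,z):
    K=c["mtx"];E=c["extrinsics"]
    uv=np.atleast_2d(np.array(uv,float))
    d=np.c_[(uv[:,0]-K[0,2])/K[0,0],-(uv[:,1]-K[1,2])/K[1,1],-np.ones(len(uv))]@E[:3,:3].T
    o=E[:3,3]; return o+d*((z-o[2])/d[:,2])[:,None]
def proj(c,P):
    E=c["extrinsics"];K=c["mtx"];p=(np.atleast_2d(P)-E[:3,3])@E[:3,:3]
    return np.c_[K[0,0]*p[:,0]/-p[:,2]+K[0,2],K[1,1]*-p[:,1]/-p[:,2]+K[1,2]]
def cut(c,u,v,w,h,name,s=8):
    im=c["pixels"][v-h:v+h,u-w:u+w,::-1]
    cv2.imwrite(name,cv2.resize(im,None,fx=s,fy=s,interpolation=cv2.INTER_CUBIC))
E
python3 - <<'E'
from h import *
c=read_camera("top"); s=read_camera("scene")
cut(c,356,185,45,36,"pics/topc.png"); cut(s,285,240,45,36,"pics/scc.png")
for n,c,box in (("top",c,(310,410,150,225)),("scene",s,(235,330,195,290))):
    hsv=cv2.cvtColor(c["pixels"],cv2.COLOR_RGB2HSV)
    m=np.zeros((400,640),bool); m[box[2]:box[3],box[0]:box[1]]=1
    g=m&(hsv[...,0]>45)&(hsv[...,0]<80)&(hsv[...,1]>120)
    o=m&(hsv[...,0]>5)&(hsv[...,0]<16)&(hsv[...,1]>200)&(hsv[...,2]>150)
    b=m&(hsv[...,0]>100)&(hsv[...,0]<125)&(hsv[...,1]>130)
    for k,mm,z in (("green",g,.086),("orange",o,.099),("blue",b,.084)):
        v,u=np.nonzero(mm); print(n,k,mm.sum(),u.mean(),v.mean(),ray(c,[[u.mean(),v.mean()]],z)[0])
    if n=="top":
        w=(c["pixels"].min(2)>170)&m
        nn,l,st,ce=cv2.connectedComponentsWithStats(w.astype(np.uint8))
        print(st,ce)
        for k,mm,z in (("orange",o,.099),("pot",o|b|g,.084)):
            cs,_=cv2.findContours(mm.astype(np.uint8),0,1); cc=max(cs,key=cv2.contourArea)
            pts=ray(c,cc[:,0].astype(float),z)[:,:2].astype(np.float32)
            print(k,cv2.minEnclosingCircle(pts),cv2.fitEllipse(pts))
E
```

```text
top green 19 353.57894736842104 162.89473684210526 [ 0.62330685 -0.16670117  0.086     ]
top orange 41 353.7317073170732 186.70731707317074 [ 0.56125351 -0.16711195  0.099     ]
top blue 868 353.221198156682 191.8951612903226 [ 0.54889867 -0.16725119  0.084     ]
[[     0      0    640    400 255464]
 [   408    168      2      3      6]
 [   344    175     26     27    491]
 [   340    177      7      4     12]
 [   328    189      8      4     27]] [[319.42320249 199.52454749]
 [408.5        169.        ]
 [357.13034623 188.09979633]
 [343.         178.75      ]
 [331.59259259 190.55555556]]
orange ((0.5712196230888367, -0.13226181268692017), 0.006420208606868982) ((0.5718017220497131, -0.13197948038578033), (0.007998889312148094, 0.012811841443181038), 144.02023315429688)
pot ((0.556331992149353, -0.1711290031671524), 0.07413043826818466) ((0.557267427444458, -0.17238907516002655), (0.1325024664402008, 0.13764740526676178), 38.45278549194336)
scene green 38 301.10526315789474 252.55263157894737 [ 0.62425498 -0.16753541  0.086     ]
scene orange 827 276.0894800483676 234.1825876662636 [ 0.56254148 -0.18306107  0.099     ]
scene blue 2501 279.90643742503 259.5577768892443 [ 0.6079928 -0.2094756  0.084    ]
```

View pics/topc.png

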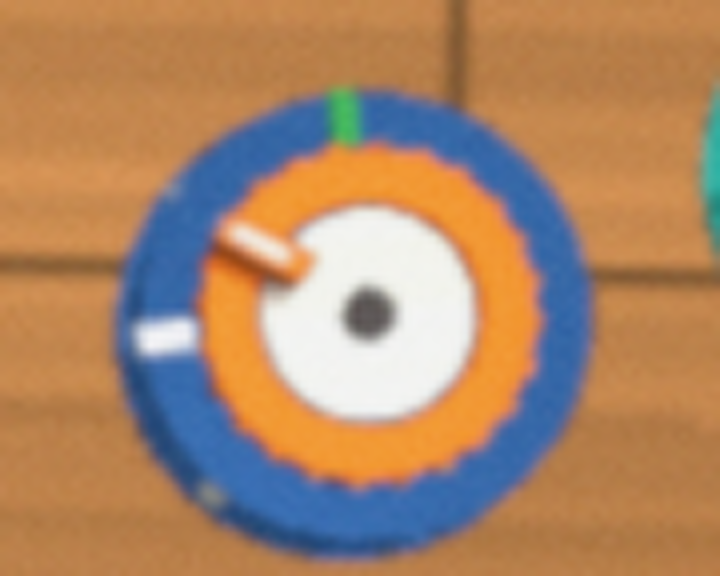

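View pics/scc.png

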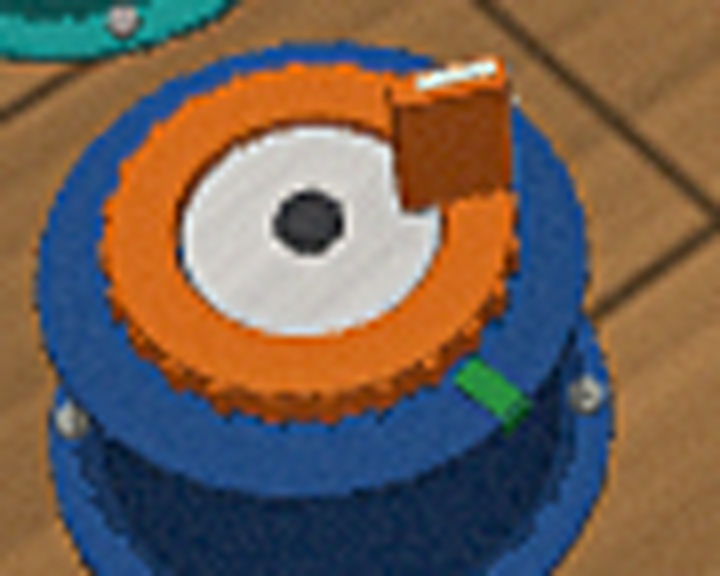

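```bash
cat >> h.py <<'E'
def meas(c,axis,green,white,line):
    """pixel points in top image -> hub, theta of mark, theta of tab"""
    h=ray(c,axis,.101)[0,:2]; g=ray(c,green,.085)[0,:2]; w=ray(c,white,.085)[0,:2]; l=ray(c,line,.145)[:,:2]
    tg=np.arctan2(*(g-h)[::-1]); tw=np.arctan2(*(w-h)[::-1]); tl=[np.arctan2(*(p-h)[::-1]) for p in l]; d=l[0]-l[1]
    print("hub",h,"rg",np.hypot(*(g-h)),"rw",np.hypot(*(w-h)),"deg green",np.degrees(tg),"white-90",np.degrees(tw)-90)
    print("tab ends r",np.hypot(*(l-h).T),"deg",np.degrees(tl),"dir",np.degrees(np.arctan2(d[1],d[0])))
E
python3 - <<'E'
from h import *
c=read_camera("top"); f=lambda x,y:[(x+.5)/8-.5+311,(y+.5)/8-.5+149]
meas(c,f(369,313),f(345,117),f(166,338),[f(228,230),f(288,262)])
o=get_obs();from scipy.spatial.transform import Rotation as R
w,x,y,z=o["tool_rot"];print(R.from_quat([x,y,z,w]).as_matrix().round(3))
E
```

```text
hub [ 0.55879481 -0.17442974] rg 0.06431347922574879 rw 0.0639330145524636 deg green 6.569206640509098 white-90 7.4609109763531904
tab ends r [0.05137868 0.03094982] deg [65.4108673  67.03594336] dir 62.95220825124997
[[ 0.418 -0.909 -0.   ]
 [-0.909 -0.418  0.001]
 [-0.001  0.    -1.   ]]
```

>>> send_rows:
  commands:
    - {"translation": [-0.008, -0.012, 0], "rot": [0, 0, 0], "grip": 0.085}
    - {"translation": [-0.016, -0.024, 0], "rot": [0, 0, 0], "grip": 0.085}
    - {"translation": [-0.016, -0.024, 0], "rot": [0, 0, 0], "grip": 0.085}
    - {"translation": [-0.016, -0.024, 0], "rot": [0, 0, 0], "grip": 0.085}
    - {"translation": [-0.016, -0.024, 0], "rot": [0, 0, 0], "grip": 0.085}
  force: 30

```text
t: 0.67
eef_pos: [0.3511, -0.5005, 0.2483]
tool_rot: [-0.0, 0.842, -0.539, 0.0]
contact_force: [-0.1, -0.1, -0.1]
gripper_width: 0.997
```

>>> send_rows:
  commands:
    - {"translation": [-0.016, -0.024, 0], "rot": [0, 0, 0], "grip": 0.085}
    - {"translation": [-0.016, -0.024, 0], "rot": [0, 0, 0], "grip": 0.085}
    - {"translation": [-0.016, -0.024, 0], "rot": [0, 0, 0], "grip": 0.085}
    - {"translation": [-0.016, -0.024, 0], "rot": [0, 0, 0], "grip": 0.085}
    - {"translation": [-0.016, -0.024, 0], "rot": [0, 0, 0], "grip": 0.085}

```text
t: 1.08
eef_pos: [0.4264, -0.3775, 0.2485]
tool_rot: [-0.0, 0.842, -0.539, 0.0]
contact_force: [0.4, -0.0, 0.1]
gripper_width: 0.995
```

>>> send_rows:
  commands:
    - {"translation": [-0.016, -0.024, 0], "rot": [0, 0, 0], "grip": 0.085}
    - {"translation": [-0.016, -0.024, 0], "rot": [0, 0, 0], "grip": 0.085}
    - {"translation": [-0.016, -0.024, 0], "rot": [0, 0, 0], "grip": 0.085}
    - {"translation": [-0.016, -0.024, 0], "rot": [0, 0, 0], "grip": 0.085}
    - {"translation": [-0.016, -0.024, 0], "rot": [0, 0, 0], "grip": 0.085}

```text
t: 1.5
eef_pos: [0.5017, -0.2547, 0.2484]
tool_rot: [-0.0, 0.842, -0.539, 0.0]
contact_force: [-0.0, 0.3, -0.4]
gripper_width: 0.994
```

>>> send_rows:
  commands:
    - {"translation": [-0.016, -0.024, 0], "rot": [0, 0, 0], "grip": 0.085}
    - {"translation": [-0.016, -0.024, 0], "rot": [0, 0, -6], "grip": 0.085}
    - {"translation": [0, 0, 0], "rot": [0, 0, -6], "grip": 0.085}
    - {"translation": [0, 0, 0], "rot": [0, 0, -6], "grip": 0.085}
    - {"translation": [0, 0, 0], "rot": [0, 0, -6], "grip": 0.085}

```text
t: 1.92
eef_pos: [0.5316, -0.206, 0.2483]
tool_rot: [-0.0, 0.937, -0.349, -0.0]
contact_force: [0.1, -1.0, 0.9]
gripper_width: 0.999
```

>>> send_rows:
  commands:
    - {"translation": [0, 0, 0], "rot": [0, 0, -6], "grip": 0.085}
    - {"translation": [0, 0, 0], "rot": [0, 0, -6], "grip": 0.085}
    - {"translation": [0, 0, 0], "rot": [0, 0, -4], "grip": 0.085}
    - {"translation": [0, 0, 0], "rot": [0, 0, 0], "grip": 0.085}
    - {"translation": [0, 0, 0], "rot": [0, 0, 0], "grip": 0.085}

```text
t: 2.33
eef_pos: [0.5313, -0.2073, 0.2483]
tool_rot: [-0.0, 0.976, -0.22, -0.0]
contact_force: [-0.1, -0.4, 1.0]
gripper_width: 0.994
```

```bash
cat >> h.py <<'E'
from scipy.spatial.transform import Rotation as R
HUB=np.array([.5588,-.1744])
def st(ang=65.):
    o=get_obs();w,x,y,z=o["tool_rot"];M=R.from_quat([x,y,z,w]).as_matrix();p=o["eef_pos"]
    a=np.radians(ang);tgt=np.r_[HUB+.039*np.array([np.cos(a),np.sin(a)]),.128]
    print("t",o["t"],"p",p,"xang",np.degrees(np.arctan2(M[1,0],M[0,0])),"tilt",M[:,2].round(4),"F",o["contact_force"].round(1),"g",o["gripper_width"])
    print("to target in tool mm",(M.T@(tgt-p)*1000).round(1),"want xang",ang-90)
    print("hub-frame r,deg",np.hypot(*(p[:2]-HUB))*1000,np.degrees(np.arctan2(*(p[:2]-HUB)[::-1])))
E
python3 - <<'E'
from h import *
st()
c=read_camera("wrist");cv2.imwrite("pics/w1.png",c["pixels"][:,:,::-1]); print(c["extrinsics"])
E
```

```text
t 2.3333 p [ 0.53131574 -0.20726385  0.24834734] xang -25.40877230438245 tilt [ 0.e+00  2.e-04 -1.e+00] F [-0.1 -0.4  1. ] g 0.9936361809988129
to target in tool mm [ 10.5 -80.5 120.4] want xang -25.0
hub-frame r,deg 42.84176982364583 -129.9059583812702
[[ 9.03289183e-01  4.07412475e-01  1.34475746e-01  5.65894291e-01]
 [-4.29032221e-01  8.57818129e-01  2.82983057e-01 -1.33822880e-01]
 [-6.49056011e-05 -3.13309962e-01  9.49650917e-01  3.74639453e-01]
 [ 0.00000000e+00  0.00000000e+00  0.00000000e+00  1.00000000e+00]]
```

View pics/w1.png

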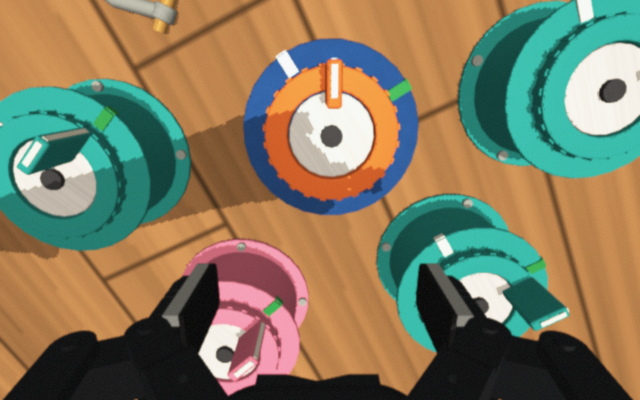

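The wrist view is sharp. The pot axis is at (331,135), the tab line runs from about (334,64) to (334,98), green is at (400,90) and white at (287,64). I'll cross-check against the top view.

Run:
```python
from h import *
c=read_camera("wrist")
P=c["pixels"].astype(int);hsv=cv2.cvtColor(c["pixels"],cv2.COLOR_RGB2HSV)
def cen(m,b):
    k=np.zeros_like(m);k[b[2]:b[3],b[0]:b[1]]=1;v,u=np.nonzero(m&k);return np.array([u.mean(),v.mean()]),np.c_[u,v]
a,_=cen(P.max(2)<110,(312,350,118,152)); g,_=cen((hsv[...,0]>45)&(hsv[...,0]<80)&(hsv[...,1]>120),(380,420,70,105))
w,_=cen(P.min(2)>150,(270,305,45,80)); l,pts=cen(P.min(2)>150,(326,342,57,104))
vx,vy,x0,y0=cv2.fitLine(pts.astype(np.float32),2,0,.01,.01).ravel(); 
if vy>0: vx,vy=-vx,-vy
d=np.array([vx,vy]); print(a,g,w,l,d)
meas(c,[a],[g],[w],[l+15*d,l-15*d])
cut(c,335,120,50,37,"pics/w1c.png",8)
```

```text
[330.77203647 135.67173252] [399.21259843  89.50393701] [286.51212121  63.1969697 ] [334.16602317  79.8957529 ] [-0.03674284 -0.99932474]
hub [ 0.55874702 -0.17368685] rg 0.06466426358310054 rw 0.0640883209785865 deg green 6.668672025749398 white-90 7.2565470374399865
tab ends r [0.04985115 0.03204051] deg [65.11112971 63.68466706] dir 67.6738650533792
```

View pics/w1c.png

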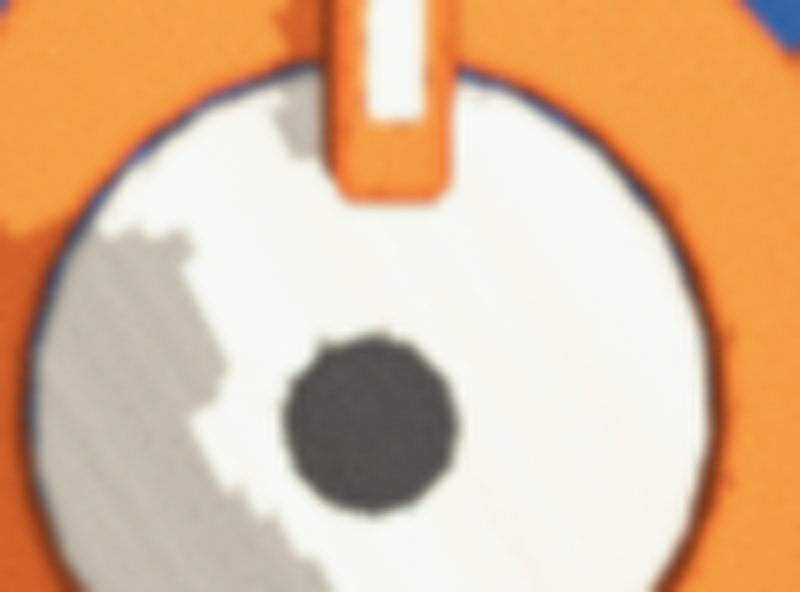

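>>> send_rows:
  commands:
    - {"translation": [0.0025, -0.02, 0], "rot": [0, 0, -0.5], "grip": 0.06}
    - {"translation": [0.0025, -0.02, 0], "rot": [0, 0, 0], "grip": 0.06}
    - {"translation": [0.0025, -0.02, 0], "rot": [0, 0, 0], "grip": 0.06}
    - {"translation": [0.0025, -0.02, 0], "rot": [0, 0, 0], "grip": 0.06}
    - {"translation": [0, 0, 0], "rot": [0, 0, 0], "grip": 0.06}

```text
t: 2.85
eef_pos: [0.5763, -0.1345, 0.2485]
tool_rot: [-0.001, 0.977, -0.213, 0.001]
contact_force: [0.7, 0.5, 0.1]
gripper_width: 0.704
```

>>> send_rows:
  commands:
    - {"translation": [0, 0, 0.015], "rot": [0, 0, 0], "grip": 0.06}
    - {"translation": [0, 0, 0.02], "rot": [0, 0, 0], "grip": 0.06}
    - {"translation": [0, 0, 0.015], "rot": [0, 0, 0], "grip": 0.06}
    - {"translation": [0, 0, 0.01], "rot": [0, 0, 0], "grip": 0.06}
    - {"translation": [0, 0, 0], "rot": [0, 0, 0], "grip": 0.06}

```text
t: 3.27
eef_pos: [0.5727, -0.1398, 0.1861]
tool_rot: [0.0, 0.977, -0.215, -0.002]
contact_force: [-0.8, -0.0, -0.7]
gripper_width: 0.702
```

Run:
```python
from h import *
st()
c=read_camera("wrist");cv2.imwrite("pics/w2.png",c["pixels"][:,:,::-1])
```

```text
t 3.2667 p [ 0.57273398 -0.13981311  0.18608439] xang -24.872761829553646 tilt [-4.e-03  5.e-04 -1.e+00] F [-0.8 -0.  -0.7] g 0.7018011686078484
to target in tool mm [ 2.2 -1.8 58.1] want xang -25.0
hub-frame r,deg 37.28818134971923 68.05703391690304
```

View pics/w2.png

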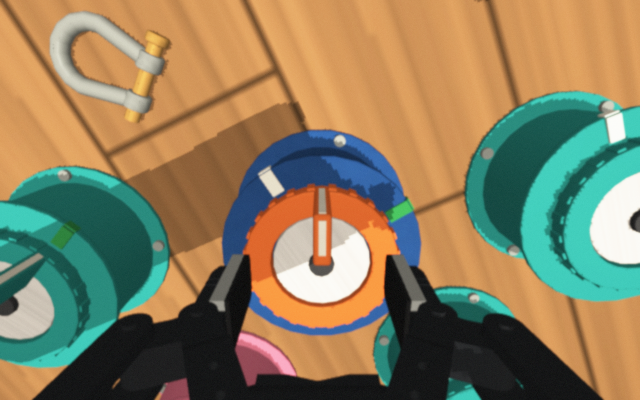

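The tab is vertical in the image at column 322 and lies between the fingers, at about columns 235 and 402. I'll go down and close.

>>> send_rows:
  commands:
    - {"translation": [0.001, -0.001, 0.015], "rot": [0, 0, 0], "grip": 0.06}
    - {"translation": [0.001, -0.001, 0.015], "rot": [0, 0, 0], "grip": 0.06}
    - {"translation": [0, 0, 0.015], "rot": [0, 0, 0], "grip": 0.06}
    - {"translation": [0, 0, 0.01], "rot": [0, 0, 0], "grip": 0.06}
    - {"translation": [0, 0, 0.003], "rot": [0, 0, 0], "grip": 0.06}

```text
t: 3.73
eef_pos: [0.5765, -0.1389, 0.1296]
tool_rot: [0.0, 0.977, -0.215, -0.001]
contact_force: [-0.6, -0.2, -0.1]
gripper_width: 0.704
```

>>> send_rows:
  commands:
    - {"translation": [0, 0, 0], "rot": [0, 0, 0], "grip": 0.03}
    - {"translation": [0, 0, 0], "rot": [0, 0, 0], "grip": 0.025}
    - {"translation": [0, 0, 0], "rot": [0, 0, 0], "grip": 0.02}
    - {"translation": [0, 0, 0], "rot": [0, 0, 0], "grip": 0.02}
    - {"translation": [0, 0, 0], "rot": [0, 0, 0], "grip": 0.02}

```text
t: 4.15
eef_pos: [0.5774, -0.1389, 0.131]
tool_rot: [0.0, 0.977, -0.215, 0.001]
contact_force: [-0.4, -0.3, 0.6]
gripper_width: 0.23
```

Run:
```python
from h import *
st()
c=read_camera("wrist");cv2.imwrite("pics/w3.png",c["pixels"][:,:,::-1])
```

```text
t 4.15 p [ 0.57735093 -0.13887529  0.13103425] xang -24.82230859231489 tilt [ 1.2e-03 -3.0e-04 -1.0e+00] F [-0.4 -0.3  0.6] g 0.23013064302875072
to target in tool mm [-1.8  1.   3. ] want xang -25.0
hub-frame r,deg 40.07670569839549 62.426528292785065
```

View pics/w3.png

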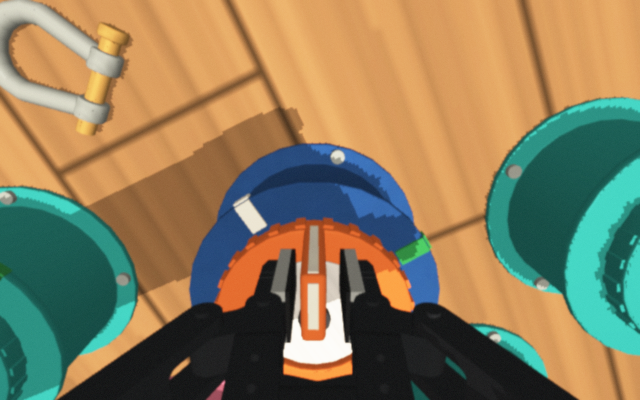

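The tab (column 313) is slightly left of the jaw centre (317), which agrees with the −1.8 mm reading. I'll nudge across, then close.

>>> send_rows:
  commands:
    - {"translation": [-0.0015, 0, 0.002], "rot": [0, 0, 0], "grip": 0.018}
    - {"translation": [0, 0, 0], "rot": [0, 0, 0], "grip": 0.014}
    - {"translation": [0, 0, 0], "rot": [0, 0, 0], "grip": 0.01}
    - {"translation": [0, 0, 0], "rot": [0, 0, 0], "grip": 0.005}
    - {"translation": [0, 0, 0], "rot": [0, 0, 0], "grip": 0.005}
  force: 30

```text
t: 4.62
eef_pos: [0.5757, -0.1383, 0.1283]
tool_rot: [0.0, 0.977, -0.215, 0.0]
contact_force: [0.2, 0.1, -0.4]
gripper_width: 0.113
```

Run:
```python
from h import *
st(); print(get_obs()["torque"])
```

```text
t 4.6167 p [ 0.57565503 -0.13825324  0.12830864] xang -24.81406213024479 tilt [ 2.e-04 -1.e-04 -1.e+00] F [ 0.2  0.1 -0.4] g 0.1130739243949846
to target in tool mm [-0.   0.9  0.3] want xang -25.0
hub-frame r,deg 39.883333319072904 65.00062550374331
[-0.06742766 -0.09446703  0.07897539]
```

Gripped: the opening is about 10 mm. Now I'll swing the tool on the arc, 50° first.

>>> send_rows:
  commands:
    - {"translation": [0.0035, 0.00015, 0], "rot": [0, 0, 5], "grip": 0.005}
    - {"translation": [0.0035, 0.00015, 0], "rot": [0, 0, 5], "grip": 0.005}
    - {"translation": [0.0035, 0.00015, 0], "rot": [0, 0, 5], "grip": 0.005}
    - {"translation": [0.0035, 0.00015, 0], "rot": [0, 0, 5], "grip": 0.005}
    - {"translation": [0.0035, 0.00015, 0], "rot": [0, 0, 5], "grip": 0.005}

```text
t: 5.03
eef_pos: [0.5896, -0.1488, 0.1283]
tool_rot: [0.0, 0.906, -0.423, 0.0]
contact_force: [0.1, -1.1, -0.9]
gripper_width: 0.108
```

Run:
```python
from h import *
st(40); print(get_obs()["torque"])
```

```text
t 5.0333 p [ 0.58959083 -0.14882145  0.1283054 ] xang -50.02656081836637 tilt [ 0.e+00 -2.e-04 -1.e+00] F [ 0.1 -1.1 -0.9] g 0.10761511300440885
to target in tool mm [-0.2  1.   0.3] want xang -50
hub-frame r,deg 40.02920880617635 39.71707879295706
[-0.17136671  0.03174632  0.22780452]
```

Good, and the forces are tiny. Another 25°.

>>> send_rows:
  commands:
    - {"translation": [0.0035, 0.00015, 0], "rot": [0, 0, 5], "grip": 0.005}
    - {"translation": [0.0035, 0.00015, 0], "rot": [0, 0, 5], "grip": 0.005}
    - {"translation": [0.0035, 0.00015, 0], "rot": [0, 0, 5], "grip": 0.005}
    - {"translation": [0.0035, 0.00015, 0], "rot": [0, 0, 5], "grip": 0.005}
    - {"translation": [0.0035, 0.00015, 0], "rot": [0, 0, 5], "grip": 0.005}

```text
t: 5.45
eef_pos: [0.5977, -0.1643, 0.1283]
tool_rot: [0.0, 0.793, -0.609, 0.0]
contact_force: [-0.1, -0.7, -0.1]
gripper_width: 0.114
```

Run:
```python
from h import *
st(15); print(get_obs()["torque"])
c=read_camera("wrist");cv2.imwrite("pics/w4.png",c["pixels"][:,:,::-1])
c=read_camera("scene");cut(c,285,230,50,37,"pics/s4.png")
```

```text
t 5.45 p [ 0.59768712 -0.16431141  0.12834078] xang -75.03168896389249 tilt [ 2.e-04 -3.e-04 -1.e+00] F [-0.1 -0.7 -0.1] g 0.1140377883666766
to target in tool mm [-0.3  1.2  0.3] want xang -75
hub-frame r,deg 40.17447045976912 14.5437605243514
[-0.15292044  0.03042805  0.21416821]
```

View pics/w4.png

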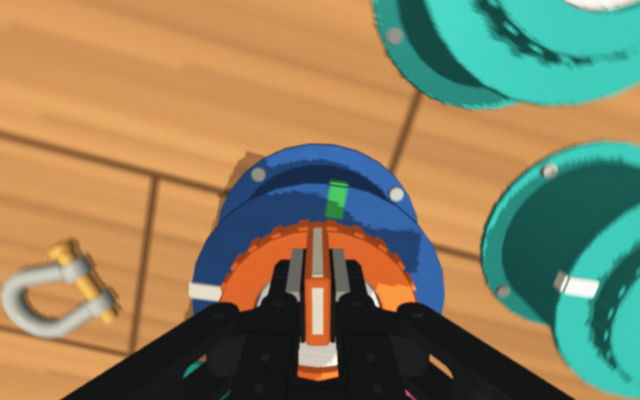

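View pics/s4.png

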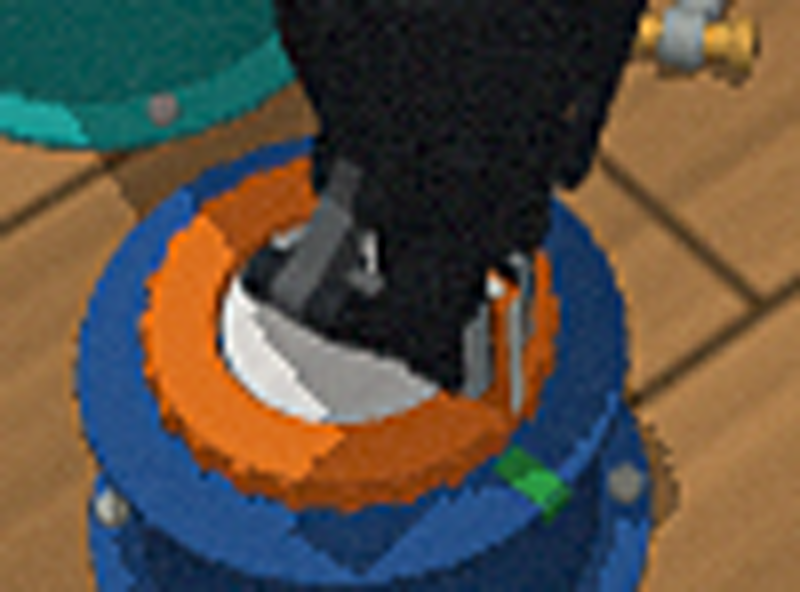

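About 8° remain to the green mark. The tool is at 15° and the mark at about 6.9°.

>>> send_rows:
  commands:
    - {"translation": [0.0018, 0, 0], "rot": [0, 0, 2.5], "grip": 0.005}
    - {"translation": [0.0018, 0, 0], "rot": [0, 0, 2.5], "grip": 0.005}
    - {"translation": [0.0018, 0, 0], "rot": [0, 0, 2.5], "grip": 0.005}
    - {"translation": [0, 0, 0], "rot": [0, 0, 0], "grip": 0.005}
    - {"translation": [0, 0, 0], "rot": [0, 0, 0], "grip": 0.005}

```text
t: 5.97
eef_pos: [0.5987, -0.1695, 0.1283]
tool_rot: [0.0, 0.754, -0.657, 0.0]
contact_force: [0.9, -0.7, -0.3]
gripper_width: 0.111
```

Run:
```python
from h import *
st(7.2)
c=read_camera("wrist");cv2.imwrite("pics/w5.png",c["pixels"][:,:,::-1]);cut(c,320,250,50,74,"pics/w5c.png",4)
P=c["pixels"].astype(int);hsv=cv2.cvtColor(c["pixels"],cv2.COLOR_RGB2HSV)
m=(hsv[...,0]>45)&(hsv[...,0]<80)&(hsv[...,1]>120);m[:, :290]=0;m[:,360:]=0;m[:160]=0;m[240:]=0
v,u=np.nonzero(m);print("green",u.mean(),v.mean(),u.min(),u.max(),v.min(),v.max(),ray(c,[[u.mean(),v.mean()]],.085))
```

```text
t 5.9667 p [ 0.59868654 -0.16948098  0.12832612] xang -82.1696568033038 tilt [ 2.e-04 -3.e-04 -1.e+00] F [ 0.9 -0.7 -0.3] g 0.11080094896574184
to target in tool mm [-0.1  1.2  0.3] want xang -82.8
hub-frame r,deg 40.18871751697518 7.030524614028278
green 318.8006088280061 197.3759512937595 310 328 179 216 [[ 0.62334682 -0.16599779  0.085     ]]
```

View pics/w5c.png

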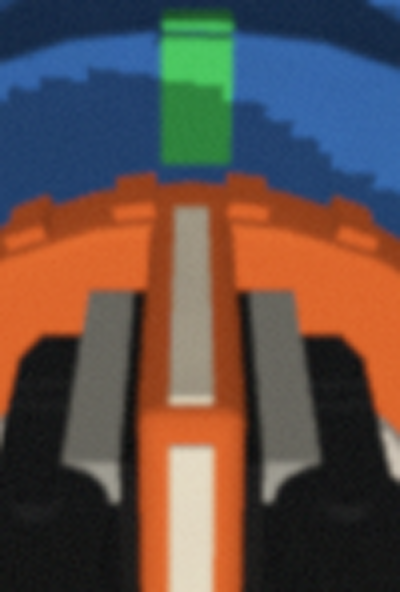

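In the crop the green mark's centre is at column 197 and the tab's white line at about 192, so roughly 0.6 mm or 0.5° remains. I'll add a small final turn, then let go.

>>> send_rows:
  commands:
    - {"translation": [0.0004, 0, 0], "rot": [0, 0, 0.6], "grip": 0.005}
    - {"translation": [0, 0, 0], "rot": [0, 0, 0], "grip": 0.005}
    - {"translation": [0, 0, 0], "rot": [0, 0, 0], "grip": 0.005}
    - {"translation": [0, 0, 0], "rot": [0, 0, 0], "grip": 0.02}
    - {"translation": [0, 0, 0], "rot": [0, 0, 0], "grip": 0.04}

```text
t: 6.43
eef_pos: [0.5985, -0.1694, 0.1282]
tool_rot: [-0.0, 0.75, -0.662, -0.0]
contact_force: [-0.2, -0.8, 0.0]
gripper_width: 0.362
```

>>> send_rows:
  commands:
    - {"translation": [0, 0, 0], "rot": [0, 0, 0], "grip": 0.04}
    - {"translation": [0, 0, 0], "rot": [0, 0, 0], "grip": 0.04}
    - {"translation": [0, 0, -0.005], "rot": [0, 0, 0], "grip": 0.04}
    - {"translation": [0, 0, -0.015], "rot": [0, 0, 0], "grip": 0.04}
    - {"translation": [0, 0, -0.025], "rot": [0, 0, 0], "grip": 0.04}

```text
t: 6.85
eef_pos: [0.597, -0.1693, 0.1717]
tool_rot: [0.001, 0.75, -0.662, -0.002]
contact_force: [0.6, 0.4, 0.6]
gripper_width: 0.47
```

>>> send_rows:
  commands:
    - {"translation": [0, 0, -0.03], "rot": [0, 0, 0], "grip": 0.04}
    - {"translation": [0, 0.03, -0.03], "rot": [0, 0, 0], "grip": 0.04}
    - {"translation": [0, 0.03, -0.01], "rot": [0, 0, 0], "grip": 0.04}
    - {"translation": [0, 0.02, 0], "rot": [0, 0, 0], "grip": 0.04}
    - {"translation": [0, 0, 0], "rot": [0, 0, 0], "grip": 0.04}

```text
t: 7.27
eef_pos: [0.5164, -0.1811, 0.2443]
tool_rot: [0.0, 0.748, -0.663, 0.0]
contact_force: [-0.8, 0.1, -0.2]
gripper_width: 0.471
```

Run:
```python
from h import *
st(7)
c=read_camera("wrist");cv2.imwrite("pics/w6.png",c["pixels"][:,:,::-1])
c=read_camera("top");cv2.imwrite("pics/t6.png",c["pixels"][:,:,::-1])
```

```text
t 7.2667 p [ 0.51642827 -0.18110599  0.24428828] xang -83.09361781560231 tilt [-2.0e-04 -1.1e-03 -1.0e+00] F [-0.8  0.1 -0.2] g 0.4712952077683344
to target in tool mm [ -1.8 -81.9 116.3] want xang -83
hub-frame r,deg 42.8991101565524 -171.00663387295864
```

View pics/w6.png

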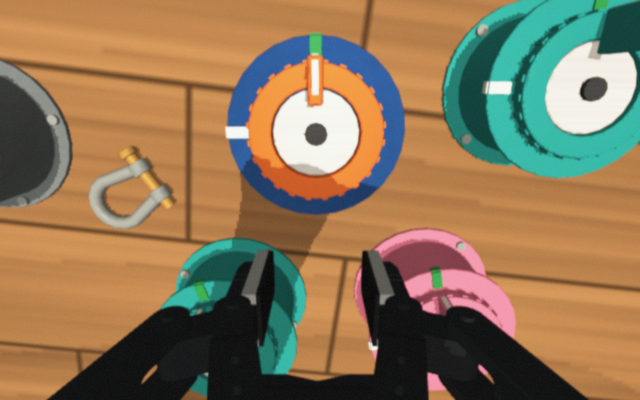

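View pics/t6.png

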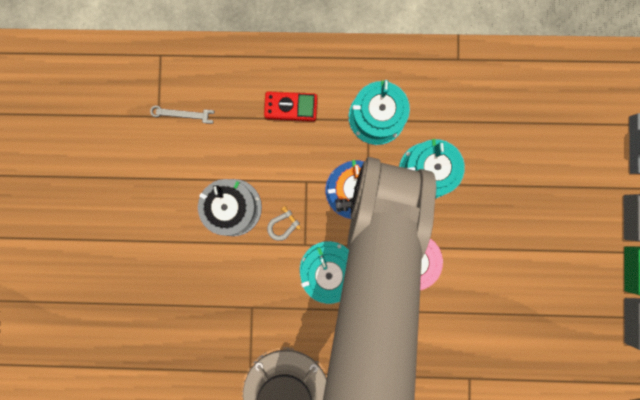

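The wrist view shows the tab line at (315,76) under the green mark at (316,44), with the axis at (316,133). The top view shows the grey pot unchanged. I'll put a number on it.

Run:
```python
from h import *
c=read_camera("wrist")
P=c["pixels"].astype(int);hsv=cv2.cvtColor(c["pixels"],cv2.COLOR_RGB2HSV)
def cen(m,b):
    k=np.zeros_like(m);k[b[2]:b[3],b[0]:b[1]]=1;v,u=np.nonzero(m&k);return np.array([u.mean(),v.mean()]),np.c_[u,v]
a,_=cen(P.max(2)<110,(300,332,118,150)); g,_=cen((hsv[...,0]>45)&(hsv[...,0]<80)&(hsv[...,1]>120),(300,332,33,55))
w,_=cen(P.min(2)>150,(224,248,124,140)); l,pts=cen(P.min(2)>150,(310,321,58,97))
vx,vy,*_=cv2.fitLine(pts.astype(np.float32),2,0,.01,.01).ravel()
d=np.array([vx,vy])*(-1 if vy>0 else 1); print(a,g,w,l,d)
meas(c,[a],[g],[w],[l+15*d,l-15*d])
```

```text
[317.01461988 138.95614035] [316.87058824  46.79411765] [237. 135.] [316.67901235  79.79423868] [-0.02398602 -0.9997123 ]
hub [ 0.5592512  -0.17386487] rg 0.06715779458361212 rw 0.06535214470780015 deg green 7.122309925858265 white-90 6.322963329889575
tab ends r [0.05147013 0.03402009] deg [7.49548101 6.9990907 ] dir 8.463053811981847
```

Run:
```python
from h import *
print(hand_in())
```

```text
the job is handed in; nothing more can be done
None
```

I turned the orange collar about 58° clockwise, so the white line on its tab now points at the green locked mark. Then I opened the gripper, lifted clear and handed the job in at about 7.3 s.

- **Alignment:** the last wrist-camera measurement puts the tab at 7.0–7.5° and the green mark at 7.1° (world angles), so they agree to about 0.5°. Two cross-checks were slightly off. The line's own slope read 8.5°, and the angle worked out from the white open mark read 6.3°. Both are within what small features allow at this resolution.
- **Contact and grey pot:** measured forces stayed around 1 N. In the top view, the grey pot and its black collar look unchanged, though I checked that only by eye. At hand-in the fingertips were about 80 mm above the orange tab, touching nothing.

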